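Charge the lab mill and hold its keyed lid pressed home

TASK

Load the mill for grinding: tip all five feed pellets from the steel scoop into the mill's open chamber and set the empty scoop back down flat on the bench. Then put the lid with the knurled collar on the chamber, turn it until the hidden keyways in its skirt drop over the pins, and push it fully home against the sprung ring. Finish while still holding the lid pushed home, for the mill runs only as long as it is held down; leave the other things on the bench where they are.

Things in the scene. Friction and masses are not known exactly. Their poses are not given: they have to be found in the camera images.
- mouth (a point): Centre of the mill's open chamber at rim height, z up. The chamber is an upright round steel cup, outside diameter 90 mm, inside 82 mm, 84 mm deep, rim 150 mm above the bench, blade on its floor. Four 8 mm pins, 90 degrees apart, stick out of its outside to 51 mm from the axis; pin tops 8 mm below the rim. The cup sits at any angle: the pins' angle does not follow from these axes.
- mill: Motor base of the mill: round white housing, 176 mm diameter, 98 mm high, with a grey neck (148 mm diameter, to 112 mm) that carries the chamber. Fixed. Origin at the centre of its underside, below the chamber's axis; -x is the panel side with switch and knob.
- seat (a joint): Travel (m) of the sprung aluminium pressure ring (98 to 120 mm diameter) round the chamber below the pins; its upper face is 20 mm below the rim when up. 0 = up, grows as pushed down; 0.005 with the lid fully home (stop at 0.006). It resists with 6 N at once and 12 N at 5 mm, more than the lid's weight: let go, the lid rises again.
- lid_grip (a point): Middle of the upright knurled aluminium collar (54 mm diameter) on top of the lid, on the axis, z up. The lid stands right way up on the bench, this point 50 mm above it. The collar runs from 18 mm below (the lid's top plate) to 20 mm above this point. Lid mass 0.24 to 0.36 kg.
- lid: Same lid; origin at the centre of the skirt's lower edge. Skirt 116 mm outside, 94 mm bore, 25 mm deep to a flat ceiling. Four unseen upright keyways inside, 90 degrees apart, 15 mm wide, open below (pass a pin within 4 degrees); nothing outside marks them. Origin relative to chamber rim: 8 mm below it when resting on the pins, 20 mm when dropped over them onto the ring, 25 mm fully home.
- scoop_grip (a point): Middle of the handle of the steel sample scoop (0.14 kg), 30 mm above the bench when the scoop stands flat. The handle is a straight bar 16 mm wide, 12 mm thick, 80 mm long; x points along it away from the pan, z up. The pan begins 40 mm in front (-x): 110 mm long, 70 mm wide, flat floor 3 mm thick, walls 32 mm high (lower near the front), 34 mm at the rear.
- scoop_lip (a point): Middle of the open front edge of the scoop's pan, where it pours: 151 mm from scoop_grip along -x, 6 mm above the underside; the last 28 mm of the floor turn up by 6 degrees. Axes as scoop_grip.
- pellet0_mid (a point): Centre of a brown feed pellet, a hard cylinder 19 mm in diameter and 30 mm long along x, 11 g; it lies in the scoop.
- pellet1_mid (a point): Centre of another such pellet (2 of 5).
- pellet2_mid (a point): Centre of another such pellet (3 of 5).
- pellet3_mid (a point): Centre of another such pellet (4 of 5).
- pellet4_mid (a point): Centre of another such pellet (5 of 5).
- microplate: White 96-well plate 127 x 85 x 14 mm; a bystander, to be left where it is. Origin at the centre of its underside.
- petri_dishes: Stack of petri dishes, diameter 88 mm, 44 mm high; a bystander, to be left where it is. Origin at the centre of its underside.
- reagent_bottle: Glass bottle, diameter 70 mm, 140 mm high; a bystander, to be left where it is. Origin at the centre of its underside.
- tube_rack: Tube rack 200 x 85 mm, 38 mm high; a bystander, to be left where it is. Origin at the centre of its underside.
- vial_a: Small capped vial, diameter 28 mm, 50 mm high; a bystander, to be left where it is. Origin at the centre of its underside.
- vial_b: Small capped vial, diameter 28 mm, 50 mm high; a bystander, to be left where it is. Origin at the centre of its underside.
- waste_jar: White jar, diameter 112 mm, 110 mm high; a bystander, to be left where it is. Origin at the centre of its underside.

How it is judged (in metres and radians):
On the way, in this order (a step that is already met when the one before it is completed fails the run):
1. all five pellets lie in the chamber (horizontal distance between each of pellet0_mid, pellet1_mid, pellet2_mid, pellet3_mid, pellet4_mid and mouth below 0.042 m and z of each of pellet0_mid, pellet1_mid, pellet2_mid, pellet3_mid, pellet4_mid in the frame of mouth below -0.003 m), for 0.2 s.
2. the lid's keyways have dropped over the pins (lid on the chamber, less than 33 mm from lid_grip down to the rim) (horizontal distance between lid_grip and mouth below 0.005 m and angle between lid_grip's own z axis and vertical below 0.07 rad and z of lid_grip in the frame of mouth below 0.033 m), for 0.1 s.
At the end, for the whole second after the job is handed in: Pellets in the chamber below its rim; lid centred within 5 mm, level within 0.07 rad, within 2.5 mm of fully home, ring pushed down over 3.5 mm; fingers on the lid with over 3 N; scoop flat on the bench (height within 6 mm, level within 0.1 rad) (all of step 1 and horizontal distance between lid_grip and mouth below 0.005 m and angle between lid_grip's own z axis and vertical below 0.07 rad and z of lid_grip in the frame of mouth below 0.0275 m and value of joint seat above 0.0035 m and contact force between the fingers and lid above 3 N and height (world z) of scoop_grip between 0.024 and 0.036 m and height (world z) of scoop_lip below 0.012 m and angle between scoop_grip's own z axis and vertical below 0.1 rad); the arm keeps its last pose, push and grip.
It fails at once if another thing on the bench is pushed more than 25 mm from its place or tipped over (distance of any of microplate, petri_dishes, reagent_bottle, tube_rack, vial_a, vial_b, waste_jar from where it was at the start of the episode above 0.025 m or angle between any of microplate, petri_dishes, reagent_bottle, tube_rack, vial_a, vial_b, waste_jar's own z axis and vertical above 0.5 rad).
It also fails if it takes over 72 s, if anything falls off the work surface, if the arm or the gripper's body presses on something with over 40 N, if the wrist force passes 120 N, or if a joint passes its speed limit or range.

ROBOT

A 6-joint arm with a two-finger parallel gripper is mounted at the origin on the work surface. World frame = base frame: x ahead of the robot, y to its left, z up, the work surface at z = 0. Lengths are in mm, angles in degrees, forces in N, time in s.
With the tool pointing down it reaches from about 350 to 850 mm from the base axis. Payload 8.1 kg.
Tool frame: the origin (TCP) lies at the centre of the arm's flange, where the gripper is bolted on; the fingertips stand 173 mm ahead of it and the grasp point (between the pads) lies 155 mm ahead of it; z points along the fingers, y is the line along which they close (so a half turn about z gives the same grasp; the last joint's range is limited). The gripper opens to 85 mm and grips with 20 to 120 N. Pads are 22 mm wide; open, the fingers measure 114 mm over their backs; the gripper's body (76 mm by 85 mm) begins 54 mm behind the grasp point. The pads swing forward as they close: fully open they stand 13 mm farther back than shut.
Start: joints at [70.909, 7.471, 85.268, -0, 87.261, -4.893], TCP at [147.141, 581.684, 404.692] pointing down, gripper open.
Joint ranges: [-169.43, 169.43], [-51.17, 129.36], [1.28, 143.12], [-76.62, 256.62], [0, 156.53], [-152.29, 152.29]. Speed limits (degrees/s): [136.94, 136.94, 159.86, 180, 180, 180].

INTERFACE

Orientations are given as [roll, pitch, yaw] about the fixed x, y, z axes, in that order (R = Rz(yaw) Ry(pitch) Rx(roll)).
In Python, from bench import * gives the robot as it stands.
- The arm moves only by the shell command python3 -m jog 'ROWS' [FORCE]. ROWS is text: rows parted by semicolons, each of 7 numbers parted by spaces: the shift along the tool's x, y, z scaled (see below), then the turn, a rotation vector about the tool's x, y, z scaled (see below), then the closure, from -1 (fully open) to 1 (shut). In form: tx ty tz wx wy wz hand; .... A call has 1 to 5 rows; each row shifts and turns the commanded pose from where the row before left it, along the tool's axes as they then stand; what a row does not reach is not made up. The controller multiplies each number of a shift by 0.1 m and each number of a turn by 60 degrees. A row lasts 1/8 s, in which the tool goes at most 62.5 mm and 10.7 degrees, less where a joint would pass 70% of its speed; a pose out of reach is approached as far as the arm can. A call with a number of a shift or a turn outside -1 to 1 is refused whole. A call with a gripper value outside its range is refused whole. The fingers move at their own pace and stop on an object; FORCE is the grip in N (left out, the last holds). Time passes only in rows, so rows that do not move let the fingers close. It gives the time, the measured TCP pose, the force, the opening and the grip force at its end, in the units of the state.
- sense(): the state, without advancing time (a new reading comes with each control period).
- snapshot(name): name is "side" or "top"; returns a dict with "img" (480x640x3 uint8, red, green, blue), "fx", "fy", "cx", "cy" (pixels), "extrinsics" (4x4, takes a point from camera to world coordinates). Camera axes: x right, y down, z forward; pixel columns grow to the right and rows downward; lengths in mm; the calibration is good to about 2 mm. A picture is of the moment at which its call begins. There is no depth.
- hand_in(): hands the job in; it is judged then, once.
The state is a dict: "time": time; "joint_pos": joint angles; "qd": joint speeds; "joint_efforts": joint torques, N m; "tool_pos": TCP position; "tcp_rot": TCP orientation; "ft_force": force on the tool from outside, world axes, zero at the start; "wrist_torque": the same for the moment, N m; "finger_gap": finger opening in mm; "grip_force": force on a finger pad.
Only numpy, scipy, OpenCV 4.12 (cv2) and the standard library are available. Lean on these libraries where they do the work, as an engineer would, in place of code of your own. Each camera call takes 0.05 s, during which the arm holds its last target. There are 200 camera calls.

## Working session

There is one attempt and no reset: what is moved stays moved. The work goes in short steps, Python scripts to look and compute and a shell command to move; the robot and the scene stay as the last step left them, time stands still between calls to the robot, and variables do not carry over. Pictures are saved under pics/ and viewed, at most 10 in all, crops included, and the job is handed in when it is done.

```bash
ls; mkdir -p pics; python3 - <<'E'
from bench import *
import cv2
for n in("side","top"):
    s=snapshot(n); cv2.imwrite(f"pics/{n}0.png",s["img"][:,:,::-1]); print(n,s["fx"],s["fy"],s["cx"],s["cy"],s["extrinsics"])
print(sense())
E
```

```text
pics
side 442.178889342436 442.178889342436 317.57680765261125 241.58879477780508 [[-6.77915264e-01 -3.55625540e-01  6.43398298e-01  5.53606792e+01]
 [-7.35124869e-01  3.22311244e-01 -5.96411678e-01  4.60807661e+02]
 [ 4.72471925e-03 -8.77294669e-01 -4.79928891e-01  4.99079958e+02]
 [ 0.00000000e+00  0.00000000e+00  0.00000000e+00  1.00000000e+00]]
top 473.82125107041594 473.82125107041594 323.04328073393424 234.71450271533746 [[ 5.12921738e-03 -9.97648985e-01  6.83388178e-02  4.50944967e+02]
 [-9.99947952e-01 -4.51429209e-03  9.14958017e-03  8.11129307e+00]
 [-8.81956798e-03 -6.83821911e-02 -9.97620214e-01  1.19739756e+03]
 [ 0.00000000e+00  0.00000000e+00  0.00000000e+00  1.00000000e+00]]
{'time': 0.1, 'joint_pos': array([ 7.09089888e+01,  7.51151800e+00,  8.53217961e+01,  1.41878525e-03,
        8.72606638e+01, -4.89242779e+00]), 'qd': array([-4.16371641e-05, -4.92661131e-02, -1.31078855e-01,  1.29806085e-02,
        8.52609281e-02,  9.25942153e-02]), 'joint_efforts': array([ 1.77075770e-03, -5.70955360e+01, -5.01937830e+01, -1.05771589e-04,
        8.20381218e-03,  5.73656416e-05]), 'tool_pos': array([147.07338154, 581.49423435, 403.75332281]), 'tcp_rot': array([-1.79906485e+02, -9.42681047e-03,  1.65801340e+02]), 'ft_force': array([ 0.31939539, -0.29090894, -0.29119144]), 'wrist_torque': array([-0.01830849,  0.04381395,  0.00104325]), 'grip_force': 0.0, 'finger_gap': 85.26123510082996}
```

View pics/top0.png

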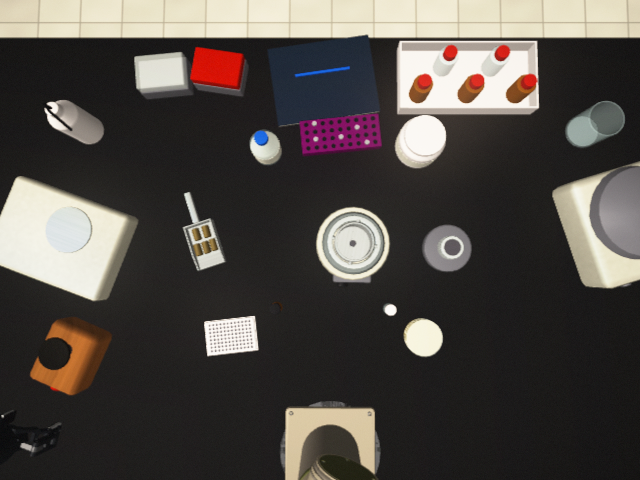

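View pics/side0.png

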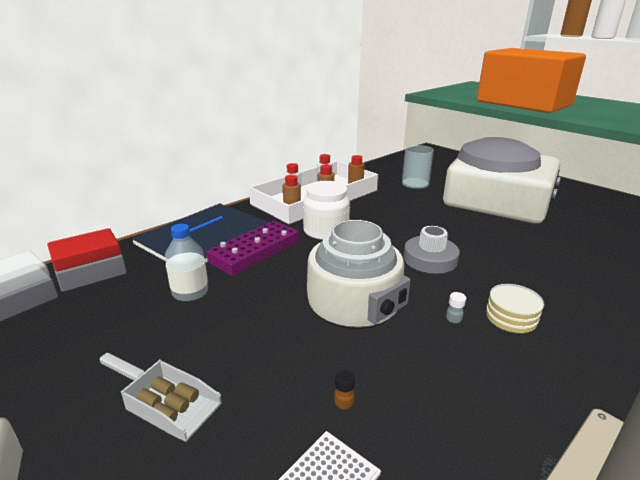

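The top view shows the scoop at (205,235) with its handle up to (187,195), the mill at (352,243), the lid at (447,248), and the dark vial at (278,305). The side view agrees. Next I'll measure with colour masks.

```bash
cat > h.py <<'E'
import numpy as np, cv2
from bench import *
def plane(s,u,v,z):
    E=s["extrinsics"]; d=E[:3,:3]@np.array([(u-s["cx"])/s["fx"],(v-s["cy"])/s["fy"],1]); o=E[:3,3]
    return o+d*(z-o[2])/d[2]
def proj(s,p):
    E=s["extrinsics"]; q=E[:3,:3].T@(np.array(p)-E[:3,3]); return np.array([q[0]/q[2]*s["fx"]+s["cx"],q[1]/q[2]*s["fy"]+s["cy"]])
def two(s1,a,s2,b):
    A=[];r=[]
    for s,(u,v) in((s1,a),(s2,b)):
        E=s["extrinsics"]; d=E[:3,:3]@np.array([(u-s["cx"])/s["fx"],(v-s["cy"])/s["fy"],1]); d/=np.linalg.norm(d); P=np.eye(3)-np.outer(d,d); A.append(P); r.append(P@E[:3,3])
    return np.linalg.lstsq(np.vstack(A),np.hstack(r),rcond=None)[0]
E
python3 - <<'E'
from h import *
s=snapshot("top"); im=s["img"]; hsv=cv2.cvtColor(im,cv2.COLOR_RGB2HSV)
a=im[185:280,170:235]; b=im[200:285,310:480]
A=cv2.resize(a,None,fx=5,fy=5,interpolation=cv2.INTER_CUBIC); B=cv2.resize(b,None,fx=2.7,fy=2.7,interpolation=cv2.INTER_CUBIC)
c=np.zeros((480,800,3),np.uint8); c[:475,:325]=A; c[:B.shape[0],335:335+B.shape[1]]=B
cv2.imwrite("pics/c1.png",c[:,:,::-1])
g=cv2.cvtColor(im,cv2.COLOR_RGB2GRAY)
m=(g>90).astype(np.uint8); 
mm=np.zeros_like(m); mm[185:280,170:235]=m[185:280,170:235]
n,l,st,ce=cv2.connectedComponentsWithStats(mm); k=1+st[1:,4].argmax(); ys,xs=np.where(l==k)
for v in range(ys.min(),ys.max()+1,3):
    x=xs[ys==v]; print(v,x.min(),x.max(),end='; ')
print()
# mill and lid blobs
for nm,(x0,x1,y0,y1,t) in dict(mill=(305,400,195,275,150),lid=(415,480,215,280,60)).items():
    mm=np.zeros_like(m); mm[y0:y1,x0:x1]=(g>t)[y0:y1,x0:x1]
    c,_=cv2.findContours(mm,cv2.RETR_EXTERNAL,2); c=max(c,key=cv2.contourArea); print(nm,cv2.fitEllipse(c))
E
```

```text
192 187 189; 195 184 190; 198 185 191; 201 186 192; 204 187 193; 207 188 194; 210 189 195; 213 190 196; 216 190 197; 219 191 210; 222 192 211; 225 187 212; 228 183 213; 231 184 214; 234 185 215; 237 186 216; 240 187 217; 243 188 218; 246 189 219; 249 189 220; 252 190 221; 255 191 222; 258 192 223; 261 194 224; 264 195 217; 267 196 208; 270 197 198; 
mill ((352.2905578613281, 243.16351318359375), (71.5215835571289, 72.04943084716797), 58.86079406738281)
lid ((446.618896484375, 247.953857421875), (46.567806243896484, 48.97566223144531), 94.42117309570312)
```

View pics/c1.png

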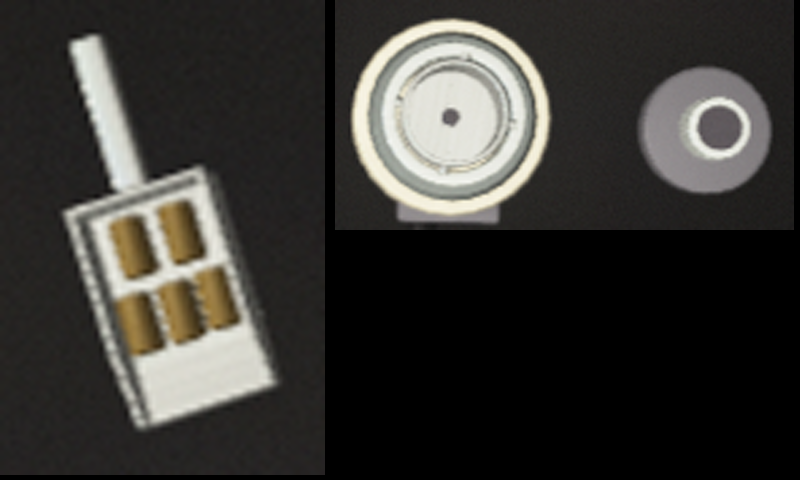

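The zoom shows five pellets in the pan. The handle runs from (187.2,192.6) to (195.2,222.6), the lip is at (211.7,265.9), the pins centre on (355,241), and the lid collar's top is at (453,247).

```bash
python3 - <<'E'
from h import *
s=snapshot("top"); d=snapshot("side"); P=lambda *a:plane(s,*a).round(1)
e,j=P(187.2,192.6,36),P(195.2,222.6,36); l=P(211.7,265.9,8)
print("handle",e,j,np.linalg.norm(e-j),"mid",(e+j)/2,"lip",l, "dist",np.linalg.norm(((e+j)/2-l)[:2]), "yaw",np.degrees(np.arctan2(*(e-l)[1::-1])))
m=P(352.3,243.2,98); m2=P(355.1,241.3,142); print("mill",m,"pins",m2)
L=P(446.6,248,32);L2=P(453,247.4,70);print("lid",L,L2)
print("side proj: handle ends",proj(d,e),proj(d,j),"lip",proj(d,l),"mouth",proj(d,[m[0],m[1],150]),"lidtop",proj(d,[L[0],L[1],70]))
for n,u,v,z in(("bottle",262,138,140),("jar",424,132,110),("vialA",278,305,50),("vialB",390,309,50)): print(n,P(u,v,z))
E
```

```text
handle [633.6 356.   36. ] [559.  334.3  36. ] 77.69202018225555 mid [596.3  345.15  36.  ] lip [452.7 298.1   8. ] dist 151.1114241214078 yaw 17.74811923197936
mill [506.8 -49.8  98. ] pins [508.8 -53.7 142. ]
lid [ 499.5 -284.7   32. ] [ 499.4 -290.4   70. ]
side proj: handle ends [104.06644059 353.91233916] [139.34041272 374.13912261] lip [203.29003409 419.75797917] mouth [356.820022   230.64512446] lidtop [433.24367128 231.29213331]
bottle [742.9 157.6 140. ]
jar [ 766.5 -216.   110. ]
vialA [359.6 126.1  50. ]
vialB [ 351.7 -142.9   50. ]
```

```bash
cat >> h.py <<'E'
from scipy.spatial.transform import Rotation as R
def to(pos,rpy=None,ref=None):
    "tool-axis shift (row units, total) then turn (row units, total) from measured pose"
    s=sense(); q=R.from_euler('xyz',s["tcp_rot"],degrees=True)
    print("at",s["tool_pos"].round(1),s["tcp_rot"].round(1),"shift",(q.inv().apply(np.array(pos)-s["tool_pos"])/100).round(3))
    if rpy is not None: print("turn",(np.degrees((q.inv()*R.from_euler('xyz',rpy,degrees=True)).as_rotvec())/60).round(3))
E
python3 -c "
from h import *
to([596,345,260],[180,0,197.4])"
```

```text
at [147.1 581.6 404.2] [-180.    -0.   165.8] shift [-4.932 -1.191  1.443]
turn [-0.001 -0.    -0.527]
```

```bash
python3 -m jog '-.49 -.12 .14 0 0 0 -1; -.49 -.12 .14 0 0 0 -1; -.49 -.12 .14 0 0 0 -1; -.49 -.12 .14 0 0 0 -1; -.49 -.12 .14 0 0 0 -1'
python3 -m jog '-.49 -.12 .14 0 0 0 -1; -.49 -.12 .14 0 0 0 -1; -.49 -.12 .14 0 0 0 -1; -.49 -.12 .14 0 0 0 -1; -.49 -.12 .14 0 0 0 -1'
python3 -m jog '0 0 0 0 0 -.17 -1; 0 0 0 0 0 -.17 -1; 0 0 0 0 0 -.17 -1; 0 0 0 0 0 0 -1'
python3 -c "
from h import *
to([596,345,186],[180,0,197.4])
s=snapshot('top'); cv2.imwrite('pics/t2.png',cv2.resize(s['img'][150:300,120:320],None,fx=4,fy=4)[:,:,::-1])"
```

```text
time: 0.88
tool_pos: [371.2, 462.5, 334.3]
tcp_rot: [180.0, 0.0, 165.8]
ft_force: [-0.4, 0.6, -0.4]
finger_gap: 85.2
grip_force: 0.0
time: 1.5
tool_pos: [594.1, 344.2, 264.1]
tcp_rot: [180.0, -0.0, 165.8]
ft_force: [0.5, 0.3, -0.2]
finger_gap: 85.0
grip_force: 0.0
time: 2.0
tool_pos: [592.7, 345.1, 264.4]
tcp_rot: [-180.0, -0.0, -163.7]
ft_force: [0.2, 0.3, -0.0]
finger_gap: 85.3
grip_force: 0.0
at [592.7 345.1 264.4] [-180.    -0.  -163.7] shift [-0.032 -0.01   0.784]
turn [-0.    -0.    -0.018]
```

View pics/t2.png

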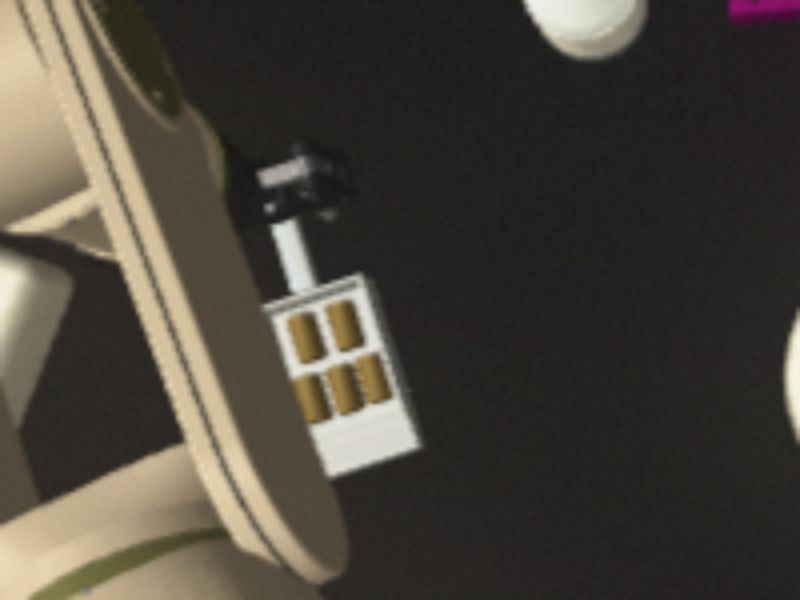

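The gripper is over the handle at crop (305,185), in line with it. I'll descend and grip.

```bash
python3 -m jog '-.03 -.01 .26 0 0 -.018 -1; 0 0 .26 0 0 0 -1; 0 0 .26 0 0 0 -1; 0 0 0 0 0 0 -1; 0 0 0 0 0 0 1' 110
python3 -m jog '0 0 0 0 0 0 1; 0 0 0 0 0 0 1; 0 0 0 0 0 0 1; 0 0 0 0 0 0 1'
```

```text
time: 2.68
tool_pos: [596.2, 345.3, 187.8]
tcp_rot: [180.0, 0.1, -162.6]
ft_force: [-0.2, 0.1, 0.3]
finger_gap: 69.6
grip_force: 0.0
time: 3.18
tool_pos: [596.2, 345.2, 187.6]
tcp_rot: [180.0, 0.1, -162.5]
ft_force: [-0.2, 0.8, 4.2]
finger_gap: 13.7
grip_force: 107.3
```

```bash
python3 -m jog '0 0 -.1 0 0 0 1; 0 0 -.4 0 0 0 1; 0 0 -.4 0 0 0 1; 0 0 -.4 0 0 0 1; 0 0 -.4 0 0 0 1'
python3 -m jog '0 0 -.3 0 0 0 1; 0 0 0 0 0 0 1; 0 0 0 0 0 0 1'
python3 -c "
from h import *
s=snapshot('side'); print(sense()['joint_pos'].round(1)); cv2.imwrite('pics/s3.png',s['img'][:,:,::-1])"
```

```text
time: 3.8
tool_pos: [595.6, 344.9, 358.0]
tcp_rot: [-180.0, -0.0, -162.5]
ft_force: [-0.1, 0.4, -1.5]
finger_gap: 13.7
grip_force: 107.5
time: 4.18
tool_pos: [595.6, 344.9, 384.8]
tcp_rot: [-180.0, -0.1, -162.5]
ft_force: [-0.2, -0.3, -3.3]
finger_gap: 13.4
grip_force: 107.5
[ 25.8  21.7  70.8   0.   87.7 -81.7]
```

View pics/s3.png

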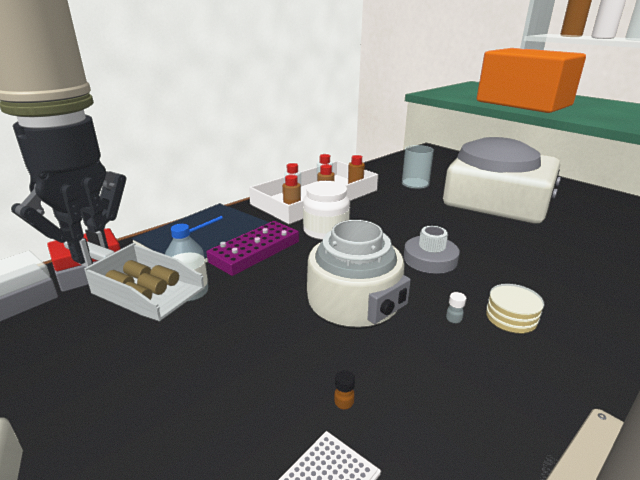

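The scoop is held level with the pellets inside, with the pan near (150,275). I'll turn it into the arm plane and move over the mill.

```bash
python3 -m jog '0 0 0 0 0 .06 1; 0 0 0 0 0 .12 1; 0 0 0 0 0 .12 1; 0 0 0 0 0 .12 1; 0 0 0 0 0 .06 1'
python3 -c "
from h import *
to([673.3,-84.6,384.8],[180,0,168.7])"
```

```text
time: 4.85
tool_pos: [595.5, 344.8, 383.7]
tcp_rot: [-179.8, -0.2, 168.5]
ft_force: [-0.3, -0.5, -1.7]
finger_gap: 13.1
grip_force: 107.5
at [595.5 344.8 383.7] [-179.8   -0.2  168.5] shift [-1.618 -4.053 -0.006]
turn [-0.003 -0.003 -0.003]
```

```bash
python3 -m jog '-.05 -.11 0 0 0 0 1; -.08 -.2 0 0 0 0 1; -.13 -.33 0 0 0 0 1; -.14 -.35 0 0 0 0 1; -.14 -.35 0 0 0 0 1'
python3 -m jog '-.14 -.35 0 0 0 0 1; -.14 -.35 0 0 0 0 1; -.14 -.35 0 0 0 0 1; -.14 -.35 0 0 0 0 1; -.14 -.35 0 0 0 0 1'
python3 -m jog '-.14 -.35 0 0 0 0 1; -.13 -.33 0 0 0 0 1; -.09 -.2 0 0 0 0 1; -.05 -.11 0 0 0 0 1; 0 0 0 0 0 0 1'
python3 -c "
from h import *
to([673.3,-84.6,351.6],[180,0,168.7]);print(sense()['joint_pos'].round(1))
s=snapshot('top');im=s['img'][180:300,270:430]; d=snapshot('side')['img'][100:400,150:550]
o=np.zeros((600,800,3),np.uint8); o[:300,:400]=cv2.resize(im,(400,300),interpolation=2); o[:300,400:]=d; cv2.imwrite('pics/p4.png',o[:300,:,::-1])"
```

```text
time: 5.48
tool_pos: [622.7, 200.3, 386.3]
tcp_rot: [-180.0, -0.0, 168.7]
ft_force: [-0.2, -0.0, -2.1]
finger_gap: 13.9
grip_force: 107.5
time: 6.1
tool_pos: [656.5, 14.8, 386.4]
tcp_rot: [-180.0, -0.0, 168.7]
ft_force: [-0.7, 0.4, -1.5]
finger_gap: 13.6
grip_force: 107.5
time: 6.72
tool_pos: [677.6, -87.9, 386.5]
tcp_rot: [180.0, -0.0, 168.7]
ft_force: [1.1, 0.2, -2.7]
finger_gap: 13.5
grip_force: 107.5
at [677.6 -87.9 386.5] [180.   -0.  168.7] shift [0.049 0.024 0.349]
turn [ 0.    -0.    -0.001]
[-11.7  20.8  71.6   0.   87.6 -90.3]
```

View pics/p4.png

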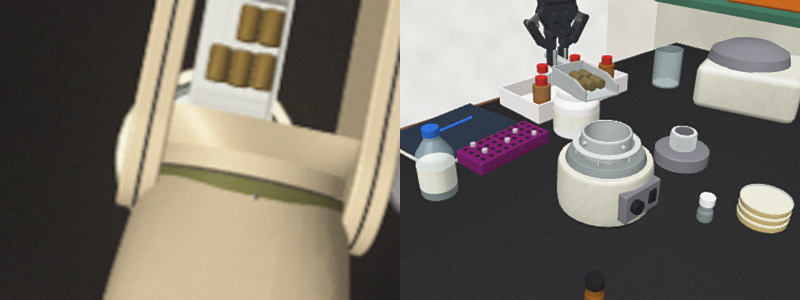

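```bash
python3 -m jog '.05 .02 .2 0 0 0 1; 0 0 .2 0 0 0 1; 0 0 0 0 0 0 1; .164 0 -.125 0 -.083 0 1; .164 0 -.125 0 -.083 0 1'
python3 -m jog '.164 0 -.125 0 -.083 0 1; .164 0 -.125 0 -.083 0 1; .164 0 -.125 0 -.083 0 1; 0 0 0 0 0 0 1'
python3 -c "
from h import *
s=sense(); q=R.from_euler('xyz',s['tcp_rot'],degrees=True);print('lip',s['tool_pos']+q.apply([151,0,181.6]),s['joint_pos'].round(1))
d=snapshot('side')['img'][150:300,250:450]; cv2.imwrite('pics/p5.png',cv2.resize(d,(800,600),interpolation=2)[:,:,::-1])"
```

```text
time: 7.45
tool_pos: [640.0, -77.6, 370.8]
tcp_rot: [180.0, 10.1, 168.7]
ft_force: [0.6, -0.3, -1.7]
finger_gap: 13.9
grip_force: 107.5
time: 7.95
tool_pos: [583.0, -66.1, 394.7]
tcp_rot: [180.0, 25.0, 168.7]
ft_force: [-0.8, -0.5, -2.4]
finger_gap: 14.0
grip_force: 107.5
lip [523.91920932 -54.28591961 166.37671591] [-1.150e+01 -6.300e+00  1.021e+02  1.000e-01  5.930e+01 -9.020e+01]
```

View pics/p5.png

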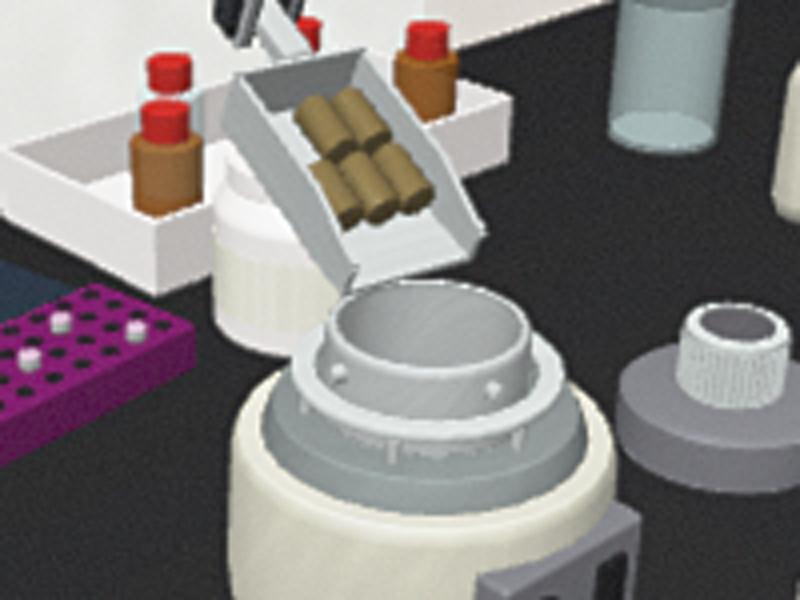

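The scoop at 25° still holds its pellets. The lip runs from crop (352,290) to (480,240), so its middle is at about (354,216) in the image. The mouth centre is at about (357,233).

```bash
python3 -c "
from h import *
d=snapshot('side'); print(proj(d,[523.9,-54.3,166.4]),plane(d,354,216.3,166.4)); g=d['img']
print('mouth',plane(d,250+430/4,150+337/4,150))"
```

```text
[351.79998132 218.1133968 ] [526.36836838 -62.50258036 166.4       ]
mouth [496.90312571 -40.82924711 150.        ]
```

```bash
python3 -m jog '.164 .03 -.125 0 -.083 0 1; .164 0 -.125 0 -.083 0 1; 0 0 0 0 0 0 1; 0 0 0 0 0 0 1; 0 0 0 0 0 0 1'
python3 -m jog '.164 0 -.125 0 -.083 0 1;  0 0 0 0 0 0 1; .164 0 -.125 0 -.083 0 1; 0 0 0 0 0 0 1; 0 0 0 0 0 0 1'
python3 -c "
from h import *
s=sense(); q=R.from_euler('xyz',s['tcp_rot'],degrees=True);print('lip',s['tool_pos']+q.apply([151,0,181.6]),s['joint_pos'].round(1))
d=snapshot('side')['img']; cv2.imwrite('pics/p6.png',cv2.resize(d[150:300,250:450],(800,600),interpolation=2)[:,:,::-1])
h=cv2.cvtColor(d,cv2.COLOR_RGB2HSV); m=cv2.inRange(h,(10,90,40),(28,255,200))[140:350,250:450]; print('brown px',(m>0).sum(),cv2.connectedComponentsWithStats(m)[2][1:].tolist())"
```

```text
time: 8.68
tool_pos: [545.7, -56.0, 401.2]
tcp_rot: [-180.0, 34.8, 168.7]
ft_force: [0.9, 0.3, -2.1]
finger_gap: 13.7
grip_force: 107.6
time: 9.3
tool_pos: [505.1, -47.8, 401.9]
tcp_rot: [-180.0, 44.8, 168.7]
ft_force: [0.6, 0.5, -1.3]
finger_gap: 13.7
grip_force: 107.7
lip [525.48262089 -51.92816557 166.58595632] [-11.2 -28.6 123.1  -0.2  40.8 -89.7]
brown px 369 [[106, 22, 9, 16, 77], [33, 43, 17, 21, 292]]
```

```bash
python3 -m jog '.164 0 -.125 0 -.083 0 1; .164 0 -.125 0 -.083 0 1; 0 0 0 0 0 0 1; 0 0 0 0 0 0 1'
python3 -c "
from h import *
s=sense(); q=R.from_euler('xyz',s['tcp_rot'],degrees=True);print('lip',s['tool_pos']+q.apply([151,0,181.6]),s['joint_pos'].round(1))
d=snapshot('side')['img'];t=snapshot('top')['img'][180:300,270:430]; cv2.imwrite('pics/p7.png',np.hstack([cv2.resize(d[150:300,270:420],(400,400),interpolation=2),cv2.resize(t,(400,400),interpolation=2)])[:,:,::-1])"
```

```text
time: 9.85
tool_pos: [465.4, -39.9, 395.0]
tcp_rot: [-180.0, 54.8, 168.7]
ft_force: [0.5, 0.9, -0.8]
finger_gap: 13.8
grip_force: 107.7
lip [525.39899044 -51.8870456  166.90945723] [-11.1 -40.8 134.   -0.3  32.1 -89.6]
```

View pics/p7.png

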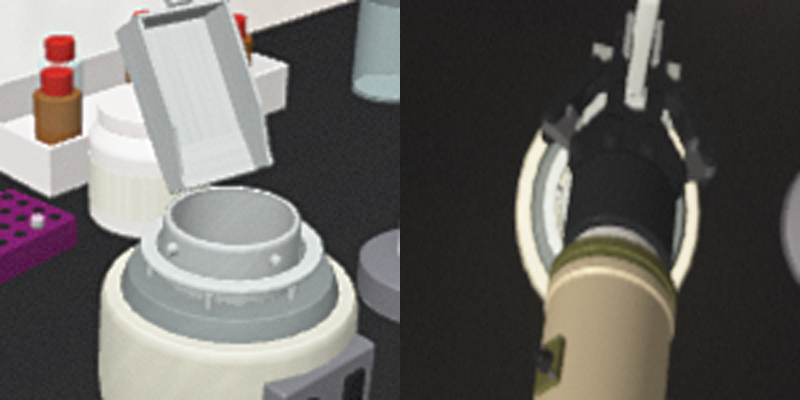

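The scoop is empty, with its pan clear at crop (195,90), and no pellets are lying outside the cup. I'll tilt it back, lift it and return it.

```bash
python3 -m jog '-.292 0 .29 0 .167 0 1; -.292 0 .29 0 .167 0 1; -.292 0 .29 0 .167 0 1; -.292 0 .29 0 .167 0 1; -.292 0 .29 0 .167 0 1'
python3 -m jog '-.153 0 .139 0 .083 0 1; 0 0 -.35 0 0 0 1; 0 0 0 0 0 0 1'
python3 -c "
from h import *
to([595.6,344.9,384],[180,0,197.5]); s=snapshot('top')
t=s['img'][200:285,310:395]; h=cv2.cvtColor(t,cv2.COLOR_RGB2HSV); print((cv2.inRange(h,(10,90,40),(28,255,200))>0).sum())
t=s['img']; cv2.imwrite('pics/p8.png',t[:,:,::-1])"
```

```text
time: 10.58
tool_pos: [659.5, -78.8, 359.8]
tcp_rot: [180.0, 4.7, 168.7]
ft_force: [-0.5, -0.6, -1.6]
finger_gap: 13.6
grip_force: 107.6
time: 10.95
tool_pos: [675.1, -81.9, 384.0]
tcp_rot: [180.0, 0.1, 168.7]
ft_force: [0.3, -0.2, -0.9]
finger_gap: 13.7
grip_force: 107.6
at [675.1 -81.9 384. ] [1.800e+02 1.000e-01 1.687e+02] shift [ 1.618e+00  4.029e+00 -4.000e-03]
turn [-0.001  0.002 -0.48 ]
278
```

Now I'll carry it back, turn it, lower it and release.

```bash
python3 -m jog '.17 .43 0 0 0 0 1; .2 .5 0 0 0 0 1; .2 .5 0 0 0 0 1; .2 .5 0 0 0 0 1; .2 .5 0 0 0 0 1'
python3 -m jog '.2 .5 0 0 0 0 1; .2 .5 0 0 0 0 1; .2 .5 0 0 0 0 1; .05 .1 0 0 0 -.12 1; 0 0 0 0 0 -.12 1'
python3 -m jog '0 0 0 0 0 -.12 1; 0 0 0 0 0 -.12 1; 0 0 0 0 0 0 1'
python3 -c "
from h import *
to([596,345.2,187.6],[180,0,197.5]); s=snapshot('top')
t=s['img'][200:285,310:395]; h=cv2.cvtColor(t,cv2.COLOR_RGB2HSV); m=cv2.inRange(h,(10,90,40),(28,255,200));print((m>0).sum(),cv2.connectedComponentsWithStats(m)[2][1:].tolist())
cv2.imwrite('pics/p9.png',np.hstack([cv2.resize(t,(400,400),interpolation=2),cv2.resize(snapshot('side')['img'][130:330,50:450],(400,400),interpolation=2)])[:,:,::-1])"
```

```text
time: 11.62
tool_pos: [624.8, 177.6, 381.4]
tcp_rot: [180.0, -0.1, 168.7]
ft_force: [-0.1, 0.4, -1.7]
finger_gap: 13.7
grip_force: 107.6
time: 12.25
tool_pos: [592.3, 347.4, 381.2]
tcp_rot: [180.0, -0.1, -176.5]
ft_force: [0.1, -0.2, -0.5]
finger_gap: 13.8
grip_force: 107.6
time: 12.62
tool_pos: [593.0, 345.6, 381.4]
tcp_rot: [179.9, -0.1, -162.6]
ft_force: [-0.1, -0.0, -1.9]
finger_gap: 13.7
grip_force: 107.7
at [593.  345.6 381.4] [ 1.799e+02 -1.000e-01 -1.626e+02] shift [-0.032 -0.015  1.938]
turn [ 0.001 -0.002 -0.001]
261 [[31, 39, 22, 20, 261]]
```

View pics/p9.png

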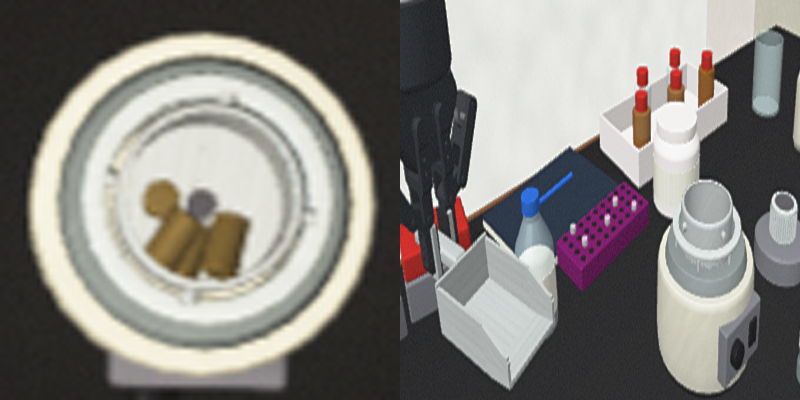

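The pellets lie in the chamber around crop (195,225), and the scoop is empty and level.

```bash
python3 -m jog '-.03 -.015 .5 0 0 0 1; 0 0 .5 0 0 0 1; 0 0 .5 0 0 0 1; 0 0 .3 0 0 0 1; 0 0 .1 0 0 0 1'
python3 -m jog '0 0 .03 0 0 0 1; 0 0 0 0 0 0 1; 0 0 0 0 0 0 1'
```

```text
time: 13.35
tool_pos: [594.8, 344.6, 188.9]
tcp_rot: [180.0, -0.4, -162.6]
ft_force: [-0.6, -0.0, -1.5]
finger_gap: 13.9
grip_force: 107.8
time: 13.72
tool_pos: [596.7, 345.6, 191.1]
tcp_rot: [179.9, 0.1, -162.5]
ft_force: [-0.4, -0.6, -1.2]
finger_gap: 13.8
grip_force: 107.7
```

```bash
python3 -m jog '0 0 .025 0 0 0 1; 0 0 .01 0 0 0 1; 0 0 0 0 0 0 1'
python3 -m jog '0 0 0 0 0 0 -1; 0 0 0 0 0 0 -1; 0 0 0 0 0 0 -1; 0 0 0 0 0 0 -1; 0 0 0 0 0 0 -1'
python3 -m jog '0 0 -.2 0 0 0 -1; 0 0 -.5 0 0 0 -1; 0 0 -.5 0 0 0 -1; 0 0 0 0 0 0 -1'
python3 -c "
from h import *
to([499.5,-287,290],[180,0,100]); print(sense()['joint_pos'].round(1))"
```

```text
time: 14.1
tool_pos: [596.7, 345.5, 187.4]
tcp_rot: [179.9, 0.0, -162.5]
ft_force: [-0.4, -0.5, 6.5]
finger_gap: 13.8
grip_force: 108.9
time: 14.72
tool_pos: [595.9, 345.2, 185.4]
tcp_rot: [179.9, -0.1, -162.5]
ft_force: [0.1, 0.3, -0.0]
finger_gap: 85.3
grip_force: 0.0
time: 15.22
tool_pos: [598.2, 346.1, 314.5]
tcp_rot: [179.8, 0.6, -162.5]
ft_force: [0.7, -0.3, -0.2]
finger_gap: 85.3
grip_force: 0.0
at [598.2 346.1 314.5] [ 179.8    0.6 -162.5] shift [ 2.846 -5.743  0.198]
turn [0.011 0.005 1.625]
[ 25.8  24.1  75.1   0.1  80.2 -81.7]
```

```bash
python3 -m jog '0 0 -.5 0 0 0 -1; .237 -.479 0 0 0 0 -1; .237 -.479 0 0 0 0 -1; .237 -.479 0 0 0 0 -1; .237 -.479 0 0 0 0 -1'
python3 -m jog '.237 -.479 0 0 0 0 -1; .237 -.479 0 0 0 0 -1; .237 -.479 0 0 0 0 -1; .237 -.479 0 0 0 0 -1; .237 -.479 0 0 0 0 -1'
python3 -m jog '.237 -.479 0 0 0 0 -1; .237 -.479 0 0 0 0 -1; .237 -.479 0 0 0 0 -1; 0 0 0 0 0 .17 -1; 0 0 0 0 0 .17 -1'
python3 -m jog '0 0 0 0 0 .17 -1; 0 0 0 0 0 .17 -1; 0 0 0 0 0 .17 -1; 0 0 0 0 0 .17 -1; 0 0 0 0 0 .17 -1'
python3 -m jog '0 0 0 0 0 .17 -1; 0 0 0 0 0 .17 -1; 0 0 0 0 0 .1 -1; 0 0 0 0 0 0 -1'
python3 -c "
from h import *
to([499.5,-287,220],[180,0,100]); print(sense()['joint_pos'].round(1))
d=snapshot('side'); im=d['img']; g=cv2.cvtColor(im,cv2.COLOR_RGB2GRAY); 
m=np.zeros_like(g); m[220:258,412:455]=(g[220:258,412:455]>150)*255
c,_=cv2.findContours(m,0,2); print([cv2.boundingRect(x) for x in c if cv2.contourArea(x)>20], 'expect', proj(d,[499.5,-287,70]),proj(d,[499.5,-287,32]))
cv2.imwrite('pics/p10.png',cv2.resize(im[150:300,330:530],(800,600),interpolation=2)[:,:,::-1])"
```

```text
time: 15.85
tool_pos: [562.8, 132.3, 355.9]
tcp_rot: [179.9, -0.1, -162.5]
ft_force: [1.1, -0.3, 0.6]
finger_gap: 85.4
grip_force: 0.0
time: 16.48
tool_pos: [521.7, -131.7, 356.0]
tcp_rot: [180.0, -0.1, -162.5]
ft_force: [1.3, -0.1, 0.3]
finger_gap: 85.4
grip_force: 0.0
time: 17.1
tool_pos: [497.2, -289.5, 355.7]
tcp_rot: [180.0, -0.1, 176.6]
ft_force: [-0.3, 0.9, -0.5]
finger_gap: 85.3
grip_force: 0.0
time: 17.73
tool_pos: [497.6, -288.5, 355.8]
tcp_rot: [-179.9, -0.1, 125.7]
ft_force: [-1.0, 0.8, -0.7]
finger_gap: 85.5
grip_force: 0.0
time: 18.23
tool_pos: [497.6, -288.5, 355.8]
tcp_rot: [-179.9, -0.0, 99.7]
ft_force: [-0.1, -0.3, 0.3]
finger_gap: 85.1
grip_force: 0.0
at [ 497.6 -288.5  355.8] [-179.9   -0.    99.7] shift [0.011 0.024 1.358]
turn [-0.002 -0.001 -0.005]
[-35.2   5.3  92.8  -0.1  82.1 -44.9]
[(419, 226, 28, 27)] expect [433.87177467 230.9576191 ] [431.57003055 246.58111558]
```

The collar bounding box centres on (433,239) as expected. I'll close once, reopen, turn 90° and close again, so the lid is centred on the tool axis both ways.

```bash
python3 -m jog '.01 .02 .5 0 0 0 -1; 0 0 .5 0 0 0 -1; 0 0 .4 0 0 0 -1; 0 0 .1 0 0 0 -1; 0 0 0 0 0 0 -1' 
python3 -m jog '0 0 0 0 0 0 .6; 0 0 0 0 0 0 1; 0 0 0 0 0 0 1; 0 0 0 0 0 0 1' 30
python3 -m jog '0 0 0 0 0 0 -1; 0 0 0 0 0 0 -1; 0 0 0 0 0 0 -1; 0 0 0 0 0 .17 -1; 0 0 0 0 0 .17 -1'
python3 -m jog '0 0 0 0 0 .17 -1; 0 0 0 0 0 .17 -1; 0 0 0 0 0 .17 -1; 0 0 0 0 0 .17 -1; 0 0 0 0 0 .17 -1'
python3 -m jog '0 0 0 0 0 .17 -1; 0 0 0 0 0 .15 -1; 0 0 0 0 0 0 -1; 0 0 0 0 0 0 -1'
python3 -m jog '0 0 0 0 0 0 1; 0 0 0 0 0 0 1; 0 0 0 0 0 0 1; 0 0 0 0 0 0 1' 30
```

```text
time: 18.9
tool_pos: [499.3, -287.3, 205.8]
tcp_rot: [-179.9, -0.1, 99.7]
ft_force: [-0.6, -0.0, 1.0]
finger_gap: 85.7
grip_force: 0.0
time: 19.4
tool_pos: [500.2, -287.8, 207.8]
tcp_rot: [180.0, 0.1, 99.7]
ft_force: [0.0, 0.4, 5.9]
finger_gap: 53.5
grip_force: 31.1
time: 20.02
tool_pos: [499.1, -287.1, 205.2]
tcp_rot: [-179.8, -0.0, 78.9]
ft_force: [0.0, 0.2, -0.5]
finger_gap: 85.5
grip_force: 0.0
time: 20.65
tool_pos: [499.1, -287.1, 205.2]
tcp_rot: [-179.9, 0.1, 27.9]
ft_force: [0.3, -0.6, -0.6]
finger_gap: 85.4
grip_force: 0.0
time: 21.15
tool_pos: [499.2, -287.2, 205.3]
tcp_rot: [-179.9, 0.1, 9.3]
ft_force: [-0.0, -0.0, -0.1]
finger_gap: 85.5
grip_force: 0.0
time: 21.65
tool_pos: [499.3, -287.3, 205.7]
tcp_rot: [-180.0, 0.1, 9.1]
ft_force: [-0.4, -0.3, 1.4]
finger_gap: 53.2
grip_force: 32.1
```

```bash
python3 -m jog '0 0 0 0 0 0 1; 0 0 -.2 0 0 0 1; 0 0 -.5 0 0 0 1; 0 0 -.5 0 0 0 1; 0 0 -.5 0 0 0 1' 110
python3 -m jog '0 0 -.2 0 0 0 1; 0 0 0 0 0 0 1'
python3 - <<'E'
from h import *
s=snapshot("top"); d=snapshot("side"); to([507.5,-51.5,394])
for f,cam in(("pics/top0.png",s),("pics/side0.png",d)):
    im=cv2.imread(f); g=cv2.cvtColor(im,6).astype(float)
    # radial edge profile about the predicted circle: outer housing (z98 r88), ring outer (z130 r60), rim outer (150,r45)
    for nm,z,r in(("house",98,88),("ring",130,60),("rim",150,45),("rimin",150,41)):
        c=np.array([507.,-51.]); 
        for it in range(6):
            E=[];A=[]
            for t in np.linspace(0,2*np.pi,120,endpoint=False):
                n=np.array([np.cos(t),np.sin(t)]); q=np.arange(-7,7.1,.5)
                uv=np.array([proj(cam,[*(c+n*(r+k)),z]) for k in q]).astype(np.float32)
                p=cv2.remap(im.astype(np.float32),uv[:,0][None],uv[:,1][None],1)[0].mean(1)
                gr=np.abs(np.gradient(cv2.GaussianBlur(p[None],(5,1),1)[0])); k=gr.argmax()
                if gr[k]>3: E.append(q[k]);A.append([*n,1])
            E=np.array(E);A=np.array(A); w=np.abs(E-np.median(E))<5
            x=np.linalg.lstsq(A[w],E[w],rcond=None)[0]; c=c+x[:2]
        print(f,nm,c.round(1),"dr",x[2].round(1),"rms",np.std(E[w]-A[w]@x).round(1),w.sum())
E
```

```text
time: 22.28
tool_pos: [499.2, -286.9, 377.7]
tcp_rot: [-179.9, 0.1, 9.1]
ft_force: [1.1, -0.2, -2.1]
finger_gap: 51.9
grip_force: 115.3
time: 22.52
tool_pos: [499.8, -287.4, 396.6]
tcp_rot: [179.9, 0.0, 9.1]
ft_force: [0.2, 0.9, -3.6]
finger_gap: 52.5
grip_force: 115.3
at [ 499.2 -287.   392.9] [-179.8    0.3    9.1] shift [ 0.454 -2.312 -0.005]
pics/top0.png house [507.  -49.6] dr -3.3 rms 1.2 114
pics/top0.png ring [508.4 -50.9] dr -0.4 rms 0.5 115
pics/top0.png rim [508.9 -50.9] dr 1.2 rms 2.4 113
pics/top0.png rimin [508.6 -52.6] dr 3.6 rms 1.5 95
pics/side0.png house [506.8 -49.5] dr -3.9 rms 1.6 57
pics/side0.png ring [505.3 -48.4] dr -0.0 rms 1.5 81
pics/side0.png rim [507.2 -52.9] dr -3.4 rms 1.2 110
pics/side0.png rimin [507.  -52.9] dr 0.6 rms 1.3 117
```

```bash
python3 -m jog '.076 -.386 0 0 0 0 1; .076 -.386 0 0 0 0 1; .076 -.386 0 0 0 0 1; .076 -.386 0 0 0 0 1; .076 -.386 0 0 0 0 1'
python3 -m jog '.076 -.386 0 0 0 0 1; 0 0 .15 0 0 0 1; 0 0 .15 0 0 0 1; 0 0 0 0 0 0 1; 0 0 0 0 0 0 1'
python3 -c "
from h import *
to([507.7,-51,350]); print(sense()['joint_pos'].round(1))"
```

```text
time: 23.25
tool_pos: [505.9, -89.3, 392.2]
tcp_rot: [-179.8, 0.4, 9.1]
ft_force: [0.5, 0.1, -2.6]
finger_gap: 52.2
grip_force: 115.7
time: 23.88
tool_pos: [508.0, -52.2, 365.1]
tcp_rot: [-179.9, 0.2, 9.0]
ft_force: [0.2, -0.3, -2.2]
finger_gap: 52.1
grip_force: 115.9
at [508.  -52.2 365.1] [-179.9    0.2    9. ] shift [-0.    -0.012  0.151]
[-11.6  -5.1 102.2  -0.   83.1  69.4]
```

```bash
python3 -m jog '0 -.01 .04 0 0 0 1; 0 0 .04 0 0 0 1; 0 0 0 0 0 0 1'
python3 -m jog '0 0 .03 0 0 0 1; 0 0 0 0 0 0 1'
python3 -m jog '0 0 .03 0 0 0 1; 0 0 0 0 0 0 1'
python3 -m jog '0 0 .03 0 0 0 1; 0 0 0 0 0 0 1'
```

```text
time: 24.25
tool_pos: [507.8, -50.4, 357.2]
tcp_rot: [-179.9, 0.2, 9.1]
ft_force: [0.8, -0.2, -2.7]
finger_gap: 52.1
grip_force: 115.9
time: 24.5
tool_pos: [507.8, -50.3, 354.3]
tcp_rot: [-179.9, 0.1, 9.1]
ft_force: [0.4, -0.0, -3.0]
finger_gap: 52.2
grip_force: 115.9
time: 24.75
tool_pos: [507.8, -50.3, 351.2]
tcp_rot: [-179.9, 0.2, 9.1]
ft_force: [-0.1, 0.4, -2.4]
finger_gap: 51.9
grip_force: 115.9
time: 25.0
tool_pos: [507.8, -50.4, 348.2]
tcp_rot: [-179.9, 0.2, 9.1]
ft_force: [0.5, 0.2, -2.5]
finger_gap: 51.6
grip_force: 115.9
```

The skirt slid over the rim without force. I'll press gently on the pins and then turn.

```bash
python3 -m jog '0 0 .02 0 0 0 1; 0 0 0 0 0 0 1'
python3 -m jog '0 0 .02 0 0 0 1; 0 0 0 0 0 0 1'
```

```text
time: 25.25
tool_pos: [508.0, -50.3, 347.8]
tcp_rot: [-180.0, 0.1, 9.1]
ft_force: [-4.3, 1.7, 6.3]
finger_gap: 51.9
grip_force: 116.2
time: 25.5
tool_pos: [508.0, -50.3, 347.6]
tcp_rot: [-180.0, 0.0, 9.1]
ft_force: [-11.0, 1.0, 19.5]
finger_gap: 51.4
grip_force: 117.4
```

```bash
for i in 1; do python3 -m jog '-.008 0 -.005 0 0 -.067 1; 0 0 0 0 0 -.067 1; 0 0 0 0 0 -.067 1' ; done
python3 -m jog '0 0 0 0 0 -.067 1; 0 0 0 0 0 -.067 1; 0 0 0 0 0 -.067 1'
python3 -m jog '0 0 0 0 0 -.067 1; 0 0 0 0 0 -.067 1; 0 0 0 0 0 -.067 1'; python3 -c "
from h import *
s=sense();print(s['wrist_torque'])"
```

```text
time: 25.88
tool_pos: [507.9, -50.4, 347.7]
tcp_rot: [180.0, -0.1, 21.3]
ft_force: [-1.0, 1.9, 10.3]
finger_gap: 51.9
grip_force: 116.7
time: 26.25
tool_pos: [507.9, -50.5, 347.8]
tcp_rot: [179.9, -0.1, 33.3]
ft_force: [-1.9, 2.9, 10.9]
finger_gap: 52.4
grip_force: 116.5
time: 26.62
tool_pos: [507.9, -50.4, 347.7]
tcp_rot: [179.9, -0.1, 45.4]
ft_force: [-2.4, 1.7, 10.8]
finger_gap: 52.2
grip_force: 116.4
[ 0.29668955  0.51424806 -0.4368495 ]
```

```bash
python3 -m jog '0 0 0 0 0 -.067 1; 0 0 0 0 0 -.067 1; 0 0 0 0 0 -.067 1'
python3 -m jog '0 0 0 0 0 -.067 1; 0 0 0 0 0 -.067 1; 0 0 0 0 0 -.067 1'; python3 -c "
from h import *
s=sense();print(s['wrist_torque'])"
```

```text
time: 27.0
tool_pos: [507.9, -50.5, 347.8]
tcp_rot: [179.9, -0.1, 57.4]
ft_force: [-1.6, 1.6, 11.7]
finger_gap: 52.1
grip_force: 116.2
time: 27.38
tool_pos: [507.8, -50.4, 347.6]
tcp_rot: [179.9, -0.1, 69.5]
ft_force: [-2.6, 4.1, 10.8]
finger_gap: 52.1
grip_force: 116.4
[ 0.48644904  0.97333613 -0.46770353]
```

```bash
python3 -m jog '0 0 0 0 0 -.067 1; 0 0 0 0 0 -.067 1; 0 0 0 0 0 0 1'
python3 -m jog '0 0 0 0 0 -.067 1; 0 0 0 0 0 -.067 1; 0 0 0 0 0 0 1'; python3 -c "
from h import *
s=sense();print(s['wrist_torque'])"
```

```text
time: 27.75
tool_pos: [507.2, -50.6, 345.3]
tcp_rot: [-179.9, 0.0, 77.4]
ft_force: [0.7, -1.2, -1.2]
finger_gap: 52.1
grip_force: 115.3
time: 28.12
tool_pos: [507.3, -50.9, 345.4]
tcp_rot: [-179.9, 0.0, 85.3]
ft_force: [2.3, -2.6, -0.4]
finger_gap: 52.0
grip_force: 115.3
[-0.55674657 -0.42373999 -0.10676853]
```

The force vanished at yaw 77 and z dropped 2.3 mm, so the keyways are over the pins. I'll turn back 4° and push down.

```bash
python3 -m jog '0 0 0 0 0 .067 1; 0 0 .03 0 0 0 1; 0 0 0 0 0 0 1'
python3 -m jog '0 0 .03 0 0 0 1; 0 0 .03 0 0 0 1; 0 0 0 0 0 0 1'
```

```text
time: 28.5
tool_pos: [507.1, -50.6, 341.8]
tcp_rot: [-179.9, 0.0, 81.5]
ft_force: [3.2, -1.9, -2.4]
finger_gap: 52.2
grip_force: 115.3
time: 28.88
tool_pos: [507.2, -50.7, 336.1]
tcp_rot: [-179.9, 0.0, 81.4]
ft_force: [3.4, -3.5, -1.0]
finger_gap: 52.0
grip_force: 116.0
```

```bash
python3 -m jog '0 0 .03 0 0 0 1; 0 0 0 0 0 0 1'
python3 -m jog '0 0 .03 0 0 0 1; 0 0 0 0 0 0 1; 0 0 0 0 0 0 1'
```

```text
time: 29.12
tool_pos: [507.2, -50.7, 333.7]
tcp_rot: [-179.9, 0.0, 81.4]
ft_force: [-0.3, -3.2, 4.6]
finger_gap: 51.8
grip_force: 116.1
time: 29.5
tool_pos: [507.2, -50.7, 331.1]
tcp_rot: [-179.9, 0.0, 81.4]
ft_force: [-1.7, -3.4, 7.4]
finger_gap: 51.9
grip_force: 116.1
```

```bash
python3 -m jog '0 0 .015 0 0 0 1; 0 0 0 0 0 0 1; 0 0 0 0 0 0 1'
python3 -m jog '0 0 .015 0 0 0 1; 0 0 0 0 0 0 1; 0 0 0 0 0 0 1'
python3 -c "
from h import *
d=snapshot('side')['img'];t=snapshot('top')['img']; cv2.imwrite('pics/p11.png',np.hstack([cv2.resize(d[140:440,60:460],(440,400)),cv2.resize(t[180:290,160:260],(360,400))])[:,:,::-1])"
```

```text
time: 29.88
tool_pos: [507.2, -50.7, 331.0]
tcp_rot: [-180.0, 0.0, 81.4]
ft_force: [-7.2, -2.8, 18.3]
finger_gap: 51.8
grip_force: 117.4
time: 30.25
tool_pos: [507.2, -50.7, 330.9]
tcp_rot: [-180.0, 0.0, 81.4]
ft_force: [-13.7, -1.4, 28.5]
finger_gap: 52.0
grip_force: 118.5
```

View pics/p11.png

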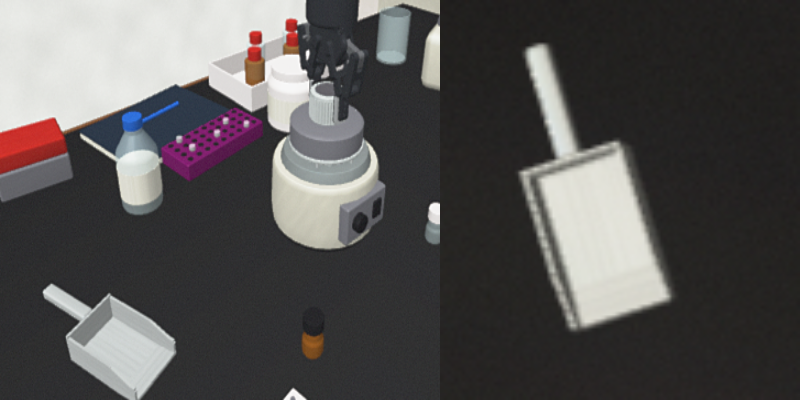

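The lid sits home at crop (325,130). It hit a hard stop after about 17 mm of travel from the pins, as specified. The scoop lies flat and empty at (110,345).

```bash
python3 -c "
from bench import *
print(hand_in())"
```

```text
the job is handed in; nothing more can be done
None
```

The job is handed in at about 30 s: the pellets are in the chamber, the empty scoop is flat on the bench, and the lid is keyed and held pushed home with about 28 N. The camera showed the pellets inside the chamber and none outside, but I could only make out four or five in the pile, and the hand-in returned no verdict.

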